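Seat the amber colour standard in the varnish colour meter

ROBOT

A 6-joint arm with a two-finger parallel gripper is mounted at the origin on the work surface. World frame = base frame: x ahead of the robot, y to its left, z up, the work surface at z = 0. Lengths are in m, angles in rad, forces in N, time in s.
With the tool pointing down it reaches from about 0.35 to 0.975 m from the base axis. Payload 7.1 kg.
Tool frame: the origin (TCP) lies midway between the tips of the shut fingers; the grasp point (between the pads) lies 19 mm behind it; z points along the fingers, y is the line along which they close (so a half turn about z gives the same grasp; the last joint's range is limited). The gripper opens to 88 mm and grips with 3 to 60 N. Pads are 20 mm wide; open, the fingers measure 115 mm over their backs; the gripper's body (75 mm by 178 mm) begins 61 mm behind the grasp point.
Start: joints at [1.109, 0.423, 1.63, -0, 1.089, -0.019], TCP at [0.268, 0.565, 0.223] pointing down, gripper open.
Joint ranges: [-3, 3], [-0.9, 2.11], [0.09, 2.58], [-1.31, 4.45], [0.11, 2.69], [-2.54, 2.54]. Speed limits (rad/s): [2.39, 2.39, 3.01, 3.14, 3.14, 3.14].

INTERFACE

Orientations are given as [roll, pitch, yaw] about the fixed x, y, z axes, in that order (R = Rz(yaw) Ry(pitch) Rx(roll)).
In Python, from rig import env, vision gives the robot as it stands.
- The arm moves only by the tool carry_out, never from a script. Its argument "targets" is text: rows parted by semicolons, each of 5 numbers parted by spaces: the gripper's target within -1 to 1 (fully open at 1, half-way at 0, shut at -1), then the shift along the tool's x, y, z as a fraction of full scale, then the turn about the tool's z as a fraction of full scale. In form: jaw dx dy dz roll; .... A call has 1 to 8 rows; each row is the pose to reach, as a shift and turn from the pose commanded when the call began, along the tool's axes at that moment, turning the shorter way round; what a row does not reach only later rows make up. Full scale, the value 1, is 0.15 m for a shift and pi rad for a turn. A row lasts 1/8 s, in which the tool goes at most 62.5 mm and 10.7 degrees, less where a joint would pass 70% of its speed; a pose out of reach is approached as far as the arm can. A call with a number of a shift or a turn outside -1 to 1 is refused whole. A call with a gripper value outside its range is refused whole. The fingers move at their own pace and stop on an object; "force" is the grip in N (left out, the last holds). Time passes only in rows, so rows that repeat a pose let the fingers close. It gives the time, the measured TCP pose, the force, the opening and the grip force at its end, in the units of the state.
- env.sense(): the state, without advancing time (a new reading comes with each control period).
- vision.read_camera(name): name is "scene" or "top"; returns a dict with "frame" (384x512x3 uint8, blue, green, red), "range_z" (384x512 float32, m along the optical axis (not along the pixel's ray), 0 where there is no reading), "fx", "fy", "cx", "cy" (pixels), "world_from_camera" (4x4, takes a point from camera to world coordinates). Camera axes: x right, y down, z forward; pixel columns grow to the right and rows downward; lengths in m; the calibration is good to about 2 mm. A picture is of the moment at which its call begins.
- env.hand_in(): hands the job in; it is judged then, once.
The state is a dict: "time": time; "joint_positions": joint angles; "joint_velocities": joint speeds; "effort": joint torques, N m; "tcp_pos": TCP position; "tcp_rot": TCP orientation; "force": force on the tool from outside, world axes, zero at the start; "torque": the same for the moment, N m; "gripper_width": finger opening in m; "gripper_force": force on a finger pad.
Only numpy, scipy, OpenCV 4.12 (cv2) and the standard library are available. Lean on these libraries where they do the work, as an engineer would, in place of code of your own. Each camera call takes 0.05 s, during which the arm holds its last target. There are 200 camera calls.

TASK

Check the varnish colour meter against its amber standard: take the glass standard with the orange cap out of the wooden rack by its cap (never touching the glass) and slide it upright down the meter's well, its two clear faces in line with the light path from lamp to detector. Feel for the sprung seat at the bottom and press the standard gently fully home on it, so that it stays down when you let go, then press the green key to take the reading. Leave everything else where it is.

Things in the scene. Friction and masses are not known exactly. Their poses are not given: they have to be found in the camera images.
- amber: the amber glass colour standard, loose, about 140 g: a square glass block under an orange cap. The cap: a flange 40 x 40 mm, 71 to 75 mm above the underside, then a square grip 30 x 30 mm up to 99 mm, faces parallel to the glass. Origin: centre of the underside, z up. The clear faces look along its +y and -y, the frosted white ones along +x and -x; a white line on the cap's top runs along y
- amber_glass: the glass block of that standard, 25 x 25 x 70 mm (same origin and axes as amber); its lowest 4 mm is 1.25 mm narrower on every side. Not to be touched with the fingers; it chips if driven onto the seat with more than about 15 N
- pale: a colourless glass standard with a white cap, same sizes, a bystander in the rack
- green: a green glass standard with a blue cap, same sizes, a bystander in the rack
- rack: wooden rack block, fixed, 215 x 66 x 42 mm (x, y, z), with three round holes 40 mm wide and 32 mm deep, 72 mm apart along its x; origin: centre of its underside. The standards stand in the holes with their undersides 10 mm above the table
- meter: the colour meter, fixed: a black square cell holder (60 x 60 mm, deck 80 mm above the table) between a finned lamp housing on its +y side (top 82 mm) and a blue detector on its -y side (top 74 mm), so light runs along its y axis; a grey console on its -x side (top 40 mm). Origin: on the table under the axis of the well
- well (a point): mouth of the well at deck height, on the axis on which a standard stands when in place; axes as the meter. The well is 26.5 mm (x) by 27.2 mm (y), with a 2.5 mm bevel round the mouth. The +x wall is the datum, 12.5 mm from this axis; in the -x wall, 16 mm below the deck, a round-nosed spring plunger stands 3 mm into the standard's place
- beam (a point): the point on the well's axis on the light path, 30 mm below the deck, y along the light. The plunger has to be wedged back as the standard goes down (a bump of about 5 to 8 N), then presses it against the datum with about 8 N: it drags at 3 to 7 N, with some stick and slip, all the way and stays at whatever height it is left
- seat (a joint): the seat at the bottom of the well: how far the sprung seat is pressed down, m, 0 (up) to 0.004 (against its hard stop, where the standard is fully home). Its spring is soft (under 2 N). The height of the seat is set by a screw and differs every time: when up it lies 44 to 58 mm below the deck, out of sight, so it has to be found by feel
- read_key (a joint): the green push key on the console: how far it is pressed, m, 0 (up) to 0.006 (fully down, about 5 N); it springs back
- read_key_top (a point): centre of the top of the green key, 26 mm across
- jar: amber glass jar, 64 mm across, 85 mm tall, a bystander
- tin: red tin, 86 mm across, 110 mm tall, a bystander
- plane: steel bench plane, a bystander
- mallet: wooden mallet, a bystander

How it is judged:
By the outcome, as a careful person would: the job done as asked, in the order asked, and still so for the second after the job is handed in, with the robot touching nothing.
It also fails if it takes over 64 s, if anything falls off the work surface, if the arm or the gripper's body presses on something with over 40 N, if the wrist force passes 120 N, or if a joint passes its speed limit or range.

## Working session

There is one attempt and no reset: what is moved stays moved. The work goes in short steps, Python scripts to look and compute and a tool call to move; the robot and the scene stay as the last step left them, time stands still between calls to the robot, and variables do not carry over. Pictures are saved under pics/ and viewed, at most 10 in all, crops included, and the job is handed in when it is done.

Besides the shell and the picture viewer there is one more tool, called after ">>>" as name(argument=value, ...), one argument or row to a line, values as JSON. carry_out: Moves the arm, as the interface text tells. Its arguments: {"type":"object","properties":{"targets":{"type":"string"},"force":{"type":"number"}},"required":["targets"]}

```bash
ls; mkdir -p pics; cat > h.py <<'E'
import numpy as np,cv2
from rig import env,vision
def cam(n):
    d=vision.read_camera(n); z=d["range_z"]; v,u=np.mgrid[:384,:512]
    P=np.stack([(u-d["cx"])/d["fx"]*z,(v-d["cy"])/d["fy"]*z,z,np.ones_like(z)],-1)@np.array(d["world_from_camera"]).T
    return d,d["frame"],P[...,:3]
E
python3 - <<'E'
from h import *
for n in("top","scene"):
    d,f,P=cam(n); np.savez(n+"0",f=f,P=P); print(n,d["fx"],np.round(d["world_from_camera"],3).tolist())
    cv2.imwrite(f"pics/{n}0.png",cv2.resize(f,(800,600)))
print(env.sense())
E
```

```text
pics
top 445.3106798283693 [[-0.025, -0.994, 0.106, 0.497], [-1.0, 0.023, -0.018, 0.104], [0.016, -0.107, -0.994, 1.232], [0.0, 0.0, 0.0, 1.0]]
scene 468.47958658912864 [[-0.609, 0.508, -0.609, 1.336], [0.793, 0.403, -0.457, 0.629], [0.013, -0.761, -0.648, 0.845], [0.0, 0.0, 0.0, 1.0]]
{'time': 0.1, 'joint_positions': array([ 1.10899455e+00,  4.23740795e-01,  1.63060618e+00,  3.67445253e-05,
        1.08861575e+00, -1.89851586e-02]), 'joint_velocities': array([ 0.00078038, -0.00107938, -0.00372886,  0.00028077,  0.00142803,
       -0.00096049]), 'effort': array([ 2.40292766e-04, -5.45616961e+01, -2.74327111e+01,  6.45910366e-02,
        1.88912993e-02, -4.69484019e-05]), 'tcp_pos': array([0.2675382 , 0.56428518, 0.2219971 ]), 'tcp_rot': array([-3.14022345e+00, -5.85353421e-05,  2.69875893e+00]), 'force': array([ 0.04338972, -0.19694365, -0.0922657 ]), 'torque': array([ 0.02530364,  0.00736315, -0.0063873 ]), 'gripper_force': 0.0, 'gripper_width': 0.08741562019851762}
```

View pics/top0.png

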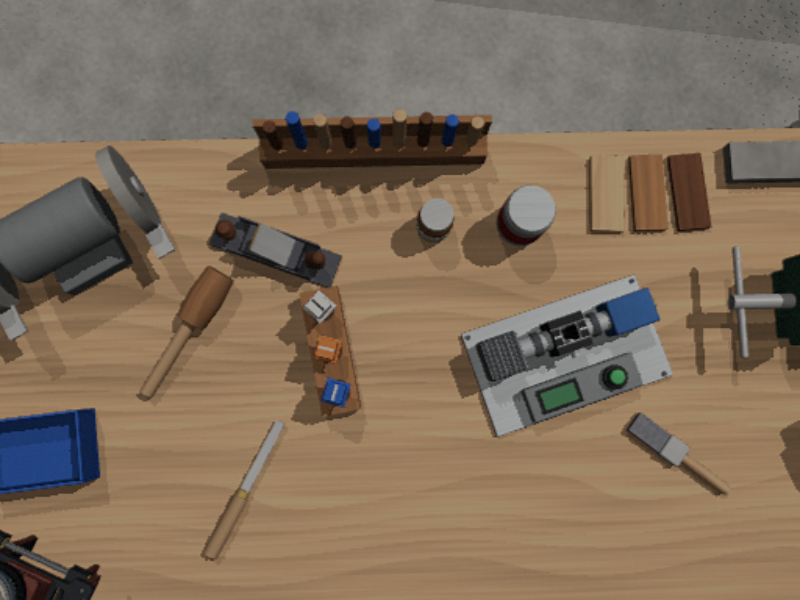

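View pics/scene0.png

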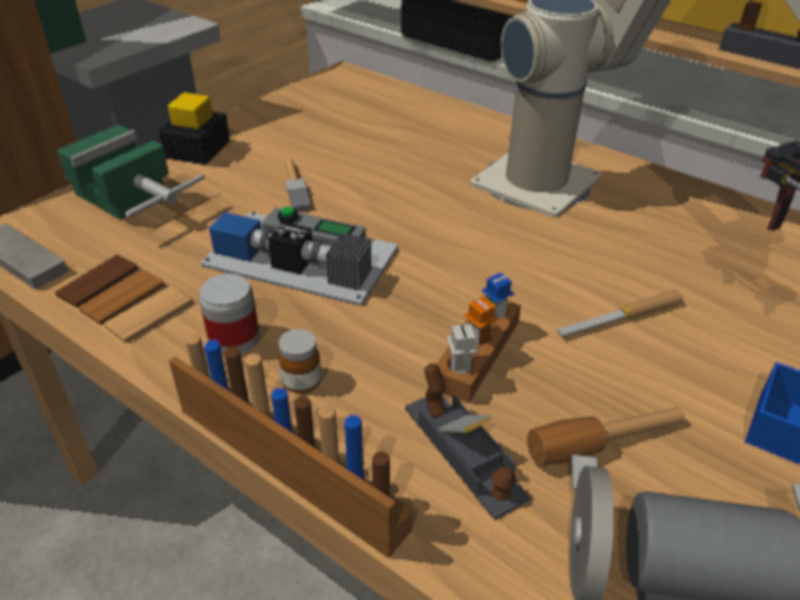

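The top view shows the orange cap at about (327,349), the meter's well at (571,332) and the green key at (615,376) in 800x600 pixels. The scene view agrees.

```bash
python3 - <<'E'
from h import *
D=np.load("top0.npz"); f,P=D["f"],D["P"]
a=cv2.resize(f[195:255,185:245],(390,390),interpolation=cv2.INTER_CUBIC)
b=cv2.resize(f[190:250,335:395],(390,390),interpolation=cv2.INTER_CUBIC)
cv2.imwrite("pics/crops.png",np.hstack([a,b]))
h=cv2.cvtColor(f,cv2.COLOR_BGR2HSV)
def rep(n,m,w):
    Q=P[m]; r=cv2.minAreaRect((Q[:,:2]*1000).astype(np.float32)); print(n,m.sum(),Q.mean(0).round(4),"rect",np.round(r[0],1),np.round(r[1],1),round(r[2],1), "z",np.percentile(Q[:,2],[5,50,95]).round(4))
roi=np.zeros(f.shape[:2],bool); roi[195:255,185:245]=1
z=P[...,2]
for zt in(.07,.1): rep("orange>%g"%zt,roi&(h[...,0]<14)&(h[...,1]>190)&(z>zt),0)
rep("captop",(np.abs(z-.109)<.007)&(np.linalg.norm(P[...,:2]-P[223,209,:2],axis=-1)<.03),0)
r2=np.zeros_like(roi); r2[180:280,290:430]=1
rep("key",r2&(h[...,0]>45)&(h[...,0]<80)&(h[...,1]>150)&(z>.044),0)
rep("blue",r2&(h[...,0]>100)&(h[...,0]<125)&(h[...,1]>150)&(z>.068),0)
rep("lamp",(z>.07)&r2&(np.arange(512)<338)[None],0)
m=r2&(np.abs(z-.08)<.006); rep("deck",m&(np.arange(512)>350)[None]&(np.arange(512)<381)[None],0)
rep("base",r2&(z>.004)&(z<.2),0)
print((z[195:232,345:388]*1000).round().astype(int)[::2])
E
```

```text
orange>0.07 9 [0.5472 0.203  0.0921] rect [550.5 205.1] [32.3 25.8] 76.0 z [0.081  0.0866 0.1105]
orange>0.1 2 [0.5611 0.2159 0.1103] rect [561.1 215.9] [10.3  0. ] 164.2 z [0.1096 0.1103 0.1111]
captop 144 [0.5569 0.2018 0.1086] rect [556.8 201.9] [29.5 29.9] 75.0 z [0.1048 0.1085 0.1121]
key 13 [ 0.5326 -0.2266  0.06  ] rect [ 544.5 -225.3] [142.   51.2] 62.2 z [0.0553 0.0581 0.0678]
blue 632 [ 0.6072 -0.3073  0.0812] rect [ 546. -127.] [ 56.7 468.7] 18.7 z [0.0704 0.0739 0.0774]
lamp 677 [ 0.5378 -0.0835  0.1152] rect [515.6 -17.4] [ 69.5 242.4] 17.8 z [0.0745 0.0798 0.0855]
deck 429 [ 0.5746 -0.2018  0.0798] rect [ 571.4 -209.9] [70.9 73.7] 17.8 z [0.0758 0.08   0.0832]
base 8811 [ 0.5359 -0.2101  0.0348] rect [ 534.9 -208.4] [390.5 273.4] 88.5 z [0.0078 0.018  0.0804]
[[  -2   -6   -3   13    9   12   12   15   13   12   11   13   16   12
    14   15   13   13   12   15   13   13   10   12   11    9   14   10
     9   14    8   14   15   11   12   13 1232   30   40   47   55   63
    73]
 [  13   12   13   14   15   11   14   11   14   11   10   14   11   11
     9   14   11   1
[... 3240 characters left out ...]
  11   14   13   13
     9]
 [  54   50   11   11   11    8    7   21   26   39   49   62   73   76
    12   14   13    8   11   14    9   66   71   73   70   70   69   10
    10   14    9    9   14   14   14   10   10   11    9   15   12   14
    11]
 [  10   14   11   11   12   14   11   10   13    8   11   12   12    9
    15   10   10    8   11   12   15   13    9    8   11   13   14   14
    13   12   17   13    9    8   12    9   13   16   16    9   13   12
    12]
 [  15   14   13   15    8   11   12   12   14   12   12    8   12    7
     9   10   11   12   14   12   15   13   10   14    8   14   14   16
    14   12   10    7   14   14   13    9    7   15   12   16   31   38
    41]]
```

View pics/crops.png

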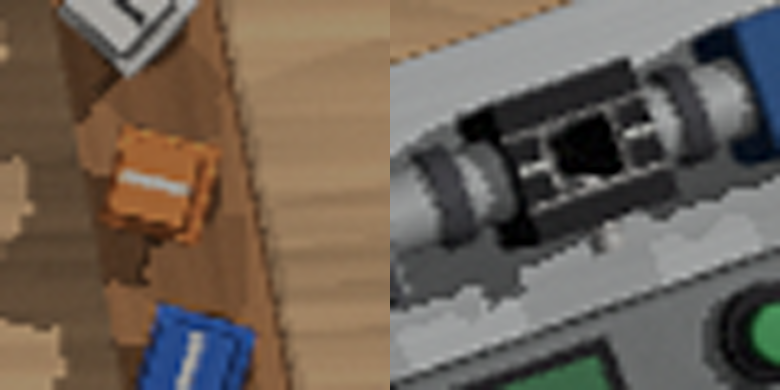

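The crops show the cap's white line from (120,178) to (188,190), so the line runs roughly along world y, and the well as the dark square at (588,150). Next I refine both with rays onto known planes.

```bash
cat >> h.py <<'E'
def onplane(d,z0):
    v,u=np.mgrid[:384,:512]; T=np.array(d["world_from_camera"])
    r=np.stack([(u-d["cx"])/d["fx"],(v-d["cy"])/d["fy"],np.ones(u.shape)],-1)@T[:3,:3].T
    return T[:3,3]+r*((z0-T[2,3])/r[...,2])[...,None]
def rect(n,d,P,z0,dz,c,R,extra=None):
    Q=onplane(d,z0); m=(np.abs(P[...,2]-z0)<dz)&(np.linalg.norm(Q[...,:2]-c,axis=-1)<R)
    if extra is not None: m&=extra
    m=cv2.morphologyEx(m.astype(np.uint8),cv2.MORPH_CLOSE,np.ones((3,3)));m=cv2.morphologyEx(m,cv2.MORPH_OPEN,np.ones((3,3)))
    k,l,s,_=cv2.connectedComponentsWithStats(m); i=1+np.argmax(s[1:,4]); q=(Q[l==i][:,:2]*1000).astype(np.float32)
    r=cv2.minAreaRect(q); print(n,len(q),"mean",q.mean(0).round(1),"rect",np.round(r[0],1),np.round(r[1],1),round(r[2],1)); return l==i
E
python3 - <<'E'
from h import *
for n in("top","scene"):
    d,f,P=cam(n); h=cv2.cvtColor(f,cv2.COLOR_BGR2HSV)
    print(n)
    rect("cap",d,P,.109,.007,[.556,.202],.03)
    rect("deck",d,P,.08,.008,[.573,-.205],.044)
    rect("base",d,P,.012,.008,[.55,-.2],.19)
    rect("det",d,P,.074,.008,[.607,-.3],.05,(h[...,0]>100)&(h[...,0]<125)&(h[...,1]>120))
    rect("lamp",d,P,.082,.008,[.54,-.11],.05)
    rect("key",d,P,.05,.02,[.533,-.265],.04,(h[...,0]>45)&(h[...,0]<85)&(h[...,1]>120))
    m=(np.linalg.norm(onplane(d,.05)[...,:2]-[.533,-.265],axis=-1)<.012); print("keyz",np.median(P[m],0))
    # well: dark pixels near the deck centre on the deck plane
    Q=onplane(d,.08); w=(f.max(-1)<22)&(np.linalg.norm(Q[...,:2]-[.573,-.207],axis=-1)<.02); q=(Q[w][:,:2]*1000).astype(np.float32)
    print("well",len(q),q.mean(0),cv2.minAreaRect(q))
    # white line
    Q=onplane(d,.109); w=(h[...,1]<90)&(f.min(-1)>120)&(np.linalg.norm(Q[...,:2]-[.556,.202],axis=-1)<.018); q=(Q[w][:,:2]*1000).astype(np.float32)
    if len(q)>4: print("line",len(q),q.mean(0),cv2.fitLine(q,cv2.DIST_L2,0,.01,.01).ravel())
E
```

```text
top
cap 142 mean [556.8 201.9] rect [556.9 201.6] [30.1 29.2] 74.6
deck 446 mean [ 574.3 -201.3] rect [ 573.3 -201.3] [61.3 62. ] 16.9
base 4073 mean [ 543.7 -200.9] rect [ 537.3 -212.7] [201.6 334. ] 17.9
det 632 mean [ 608.1 -308.6] rect [ 608.2 -309. ] [57.4 79.8] 17.6
lamp 578 mean [539.  -92.3] rect [539.  -90.4] [69.1 61.2] 17.6
key 34 mean [ 504.  -281.5] rect [ 503.1 -282.3] [16.5 13.2] 88.6
keyz [ 0.53500172 -0.27476147  0.01333115]
well 71 [ 574.64734 -203.4244 ] ((574.1705322265625, -202.66114807128906), (22.840518951416016, 22.493209838867188), 15.60208511352539)
line 16 [556.5239  200.99918] [2.7573183e-01 9.6123463e-01 5.5652393e+02 2.0099918e+02]
scene
cap 132 mean [559.1 203. ] rect [558.9 204. ] [35.7 36.4] 74.5
deck 299 mean [ 575.8 -200.8] rect [ 577.4 -203. ] [72.3 74. ] 17.6
base 1768 mean [ 580.3 -164.1] rect [ 564.  -199.7] [200.7 354.3] 27.4
det 322 mean [ 613.7 -304. ] rect [ 614.  -303.5] [63.8 80.1] 17.1
lamp 316 mean [540.  -91.6] rect [541.2 -88.8] [82.5 58.9] 17.7Traceback (most recent call last):
  File "<stdin>", line 10, in <module>
  File "h.py", line 15, in rect
    k,l,s,_=cv2.connectedComponentsWithStats(m); i=1+np.argmax(s[1:,4]); q=(Q[l==i][:,:2]*1000).astype(np.float32)
                                                     ~~~~~~~~~^^^^^^^^^
    return _wrapfunc(a, 'argmax', axis=axis, out=out, **kwds)
    return bound(*args, **kwds)
ValueError: attempt to get argmax of an empty sequence
```

>>> carry_out(
  targets="0.15 -0.31 -0.15 0 -0.018; 0.15 -0.62 -0.3 0 -0.036; 0.15 -0.926 -0.453 0 -0.0554",
  force=20,
)

```text
time: 0.57
tcp_pos: [0.3648, 0.4426, 0.2225]
tcp_rot: [-3.141, 0.0, 2.875]
force: [0.3, -0.2, 0.7]
gripper_width: 0.0615
gripper_force: 0.0
```

```bash
cat >> h.py <<'E'
def go(x,y,z,yaw):
    """shift in full-scale units and roll to reach the world point / tool yaw (deg)"""
    s=env.sense(); p=s["tcp_pos"]; w=s["tcp_rot"][2]; d=np.array([x,y,z])-p
    t=(yaw-np.degrees(w)+180)%360-180
    print("t",round(s["time"],2),"p",p.round(4),"yaw",np.degrees(w).round(2),"F",s["force"].round(2),"w",round(s["gripper_width"],4),"gf",round(s["gripper_force"],1))
    print("cmd",np.round([(d[0]*np.cos(w)+d[1]*np.sin(w))/.15,(d[0]*np.sin(w)-d[1]*np.cos(w))/.15,-d[2]/.15,-t/180],4))
E
python3 -c "
from h import *
go(.5568,.2018,.2,164.6)"
```

```text
t 0.57 p [0.3648 0.4426 0.2225] yaw 164.75 F [ 0.29 -0.23  0.68] w 0.0615 gf 0.0
cmd [-1.6570e+00 -1.2121e+00  1.5030e-01  8.0000e-04]
```

>>> carry_out(
  targets="0.15 -0.28 -0.2 0 0; 0.15 -0.55 -0.4 0 0; 0.15 -0.83 -0.6 0 0; 0.15 -0.83 -0.6 0 0",
)

```text
time: 1.08
tcp_pos: [0.462, 0.3216, 0.2226]
tcp_rot: [-3.141, 0.0, 2.869]
force: [0.3, -0.1, 0.0]
gripper_width: 0.0505
gripper_force: 0.0
```

```bash
python3 -c "
from h import *
go(.5568,.2018,.15,164.6)"
```

```text
t 1.07 p [0.462  0.3216 0.2226] yaw 164.35 F [ 0.25 -0.05  0.01] w 0.0505 gf 0.0
cmd [-0.8241 -0.5986  0.4841 -0.0014]
```

>>> carry_out(
  targets="0.15 -0.28 -0.2 0.1 0; 0.15 -0.55 -0.4 0.25 0; 0.15 -0.824 -0.599 0.45 -0.001; 0.15 -0.824 -0.599 0.45 -0.001; 0.15 -0.824 -0.599 0.45 -0.001",
)

```text
time: 1.7
tcp_pos: [0.5551, 0.2054, 0.1552]
tcp_rot: [3.142, -0.001, 2.876]
force: [0.2, 0.3, -0.2]
gripper_width: 0.0502
gripper_force: 0.0
```

```bash
python3 -c "
from h import *
go(.5568,.2018,.0885,164.6)
d,f,P=cam('scene')
u=np.argwhere((np.linalg.norm(P-[.557,.202,.11],axis=-1)<.02)).mean(0).astype(int);print(u)
c=f[u[0]-45:u[0]+45,u[1]-60:u[1]+60]
d,g,P=cam('top')
cv2.imwrite('pics/pre.png',np.hstack([cv2.resize(c,(533,400),interpolation=2),cv2.resize(g[193:253,185:225],(267,400),interpolation=2)]))"
```

```text
t 1.7 p [0.5551 0.2054 0.1552] yaw 164.78 F [ 0.17  0.29 -0.23] w 0.0502 gf 0.0
cmd [-0.0175 -0.0204  0.4445  0.001 ]
[196 307]
```

View pics/pre.png

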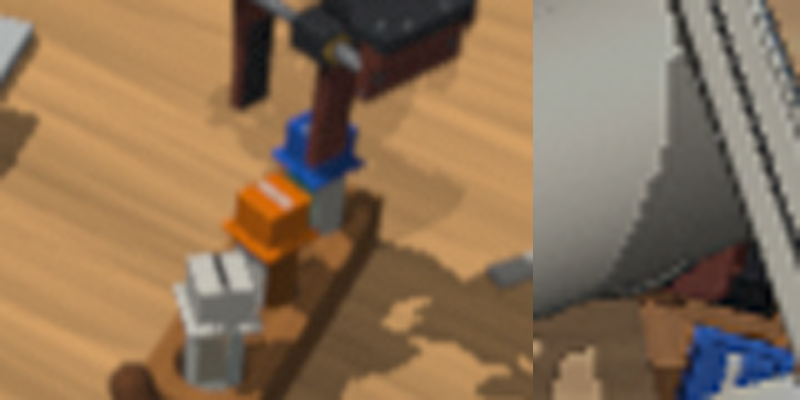

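The tool stands above the orange cap (270,210), with its fingers at about (250,50) and (330,110), straddling along the cap's line. Descending.

>>> carry_out(
  targets="0.15 -0.018 -0.02 0 0.001; 0.15 -0.018 -0.02 0.15 0.001; 0.15 -0.018 -0.02 0.3 0.001; 0.15 -0.018 -0.02 0.4 0.001; 0.15 -0.018 -0.02 0.445 0.001; 0.15 -0.018 -0.02 0.445 0.001; 0.15 -0.018 -0.02 0.445 0.001",
)

```text
time: 2.68
tcp_pos: [0.5579, 0.2011, 0.0891]
tcp_rot: [3.141, 0.001, 2.873]
force: [-0.7, -0.4, -0.1]
gripper_width: 0.0505
gripper_force: 0.0
```

```bash
python3 -c "
from h import *
go(.5568,.2018,.0885,164.6)"
```

```text
t 2.67 p [0.5579 0.2011 0.0891] yaw 164.6 F [-0.73 -0.36 -0.11] w 0.0505 gf 0.0
cmd [ 0.0083  0.0023  0.0039 -0.    ]
```

>>> carry_out(
  targets="-0.2 0.006 0 0 0; -0.45 0.006 0 0 0; -0.6 0.006 0 0 0; -0.6 0.006 0 0 0; -0.6 0.006 0 0 0; -0.6 0.006 0 0 0",
  force=25,
)

```text
time: 3.42
tcp_pos: [0.5568, 0.2012, 0.0887]
tcp_rot: [3.141, 0.0, 2.873]
force: [-0.2, -0.4, 3.9]
gripper_width: 0.03
gripper_force: 24.9
```

```bash
python3 -c "
from h import *
go(.5568,.2018,.0885,164.6)"
```

```text
t 3.42 p [0.5568 0.2012 0.0887] yaw 164.6 F [-0.23 -0.43  3.93] w 0.03 gf 24.9
cmd [ 0.0009  0.0037  0.0013 -0.    ]
```

>>> carry_out(
  targets="-0.6 0.006 0 -0.05 0; -0.6 0.006 0 -0.15 0; -0.6 0.006 0 -0.35 0; -0.6 0.006 0 -0.6 0; -0.6 0.006 0 -0.9 0; -0.6 0.006 0 -0.9 0; -0.6 0.006 0 -0.9 0",
)

```text
time: 4.3
tcp_pos: [0.5551, 0.2012, 0.2232]
tcp_rot: [-3.141, -0.0, 2.873]
force: [-0.6, 0.0, -2.1]
gripper_width: 0.0298
gripper_force: 24.9
```

```bash
python3 -c "
from h import *
go(.5735,-.2012,.23,197.6)"
```

```text
t 4.3 p [0.5551 0.2012 0.2232] yaw 164.6 F [-0.61  0.05 -2.11] w 0.0298 gf 24.9
cmd [-0.8305 -2.554  -0.045  -0.1833]
```

>>> carry_out(
  targets="-0.6 -0.1 -0.28 -0.02 0; -0.6 -0.19 -0.57 -0.04 0; -0.6 -0.277 -0.85 -0.045 0; -0.6 -0.277 -0.85 -0.045 0",
)

```text
time: 4.8
tcp_pos: [0.5607, 0.0649, 0.2285]
tcp_rot: [-3.14, -0.003, 2.869]
force: [-0.1, 0.9, -1.3]
gripper_width: 0.0299
gripper_force: 24.9
```

>>> carry_out(
  targets="-0.6 -0.1 -0.28 0 0; -0.6 -0.19 -0.57 0 0; -0.6 -0.277 -0.85 0 0; -0.6 -0.277 -0.85 0 0",
)

```text
time: 5.3
tcp_pos: [0.5675, -0.068, 0.2288]
tcp_rot: [-3.141, -0.002, 2.87]
force: [0.5, 0.5, -1.3]
gripper_width: 0.0301
gripper_force: 24.9
```

```bash
python3 -c "
from h import *
go(.5735,-.2012,.23,197.6)"
```

```text
t 5.3 p [ 0.5675 -0.068   0.2288] yaw 164.44 F [ 0.53  0.46 -1.33] w 0.0301 gf 24.9
cmd [-0.2768 -0.8447 -0.008  -0.1842]
```

>>> carry_out(
  targets="-0.6 -0.08 -0.24 0 -0.04; -0.6 -0.16 -0.48 0 -0.09; -0.6 -0.23 -0.7 0 -0.14; -0.6 -0.277 -0.845 0 -0.184; -0.6 -0.277 -0.845 0 -0.184; -0.6 -0.277 -0.845 0 -0.184; -0.6 -0.277 -0.845 0 -0.184; -0.6 -0.277 -0.845 0 -0.184",
)

```text
time: 6.3
tcp_pos: [0.5745, -0.1988, 0.2302]
tcp_rot: [3.141, -0.0, -2.832]
force: [-0.3, -0.2, -1.3]
gripper_width: 0.03
gripper_force: 24.9
```

```bash
python3 -c "
from h import *
for i in range(3):
    go(.5735,-.2012,.17,197.6)
    d,f,P=cam('top'); 
print(env.sense()['joint_positions'].round(3))
d,g,P=cam('scene'); Q=onplane(d,.11); u=np.argwhere(np.linalg.norm(Q[...,:2]-[.573,-.201],axis=-1)<.002).mean(0).astype(int); print(u)
cv2.imwrite('pics/over.png',np.hstack([cv2.resize(g[u[0]-60:u[0]+50,u[1]-55:u[1]+55],(400,400),interpolation=2),cv2.resize(f[170:260,320:410],(400,400),interpolation=2)]))"
```

```text
t 6.3 p [ 0.5745 -0.1988  0.2302] yaw -162.26 F [-0.33 -0.16 -1.31] w 0.03 gf 24.9
cmd [ 0.0114 -0.013   0.401   0.0008]
t 6.35 p [ 0.5746 -0.199   0.2302] yaw -162.26 F [-0.99 -0.27 -0.93] w 0.03 gf 24.9
cmd [ 0.0112 -0.0115  0.4016  0.0008]
t 6.4 p [ 0.5746 -0.1992  0.2303] yaw -162.26 F [ 0.21 -0.23 -1.92] w 0.0297 gf 24.9
cmd [ 0.0109 -0.0105  0.4018  0.0008]
[-0.354  0.39   1.662  0.     1.089 -2.234]
[140 184]
```

View pics/over.png

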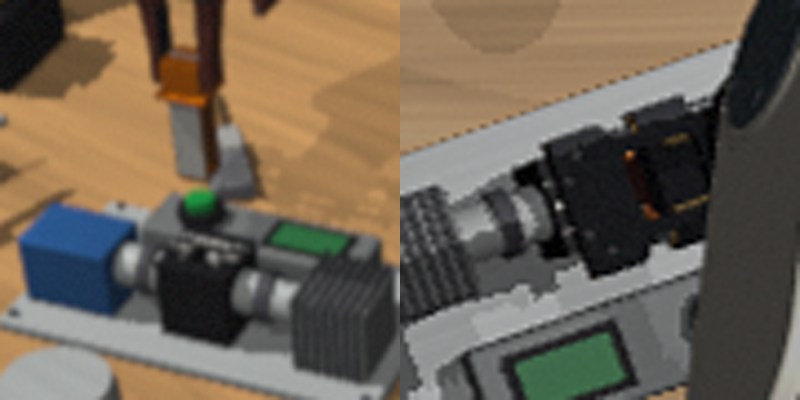

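The left half shows the standard held upright at (190,110), its frosted face towards the meter's +x side and its amber clear face towards the lamp on the right. That is the wanted orientation. Lowering to just above the deck.

>>> carry_out(
  targets="-0.6 0.01 -0.005 0.15 0; -0.6 0.01 -0.005 0.3 0; -0.6 0.01 -0.005 0.4 0; -0.6 0.01 -0.005 0.42 0; -0.6 0.01 -0.005 0.42 0; -0.6 0.01 -0.005 0.42 0; -0.6 0.01 -0.005 0.42 0; -0.6 0.01 -0.005 0.42 0",
)

```text
time: 7.5
tcp_pos: [0.5735, -0.201, 0.1676]
tcp_rot: [-3.141, 0.001, -2.832]
force: [0.4, -0.4, -1.0]
gripper_width: 0.0298
gripper_force: 24.9
```

```bash
python3 -c "
from h import *
go(.5729,-.2014,.16,197.6)
d,g,P=cam('scene'); u=[140,184]
go(.5729,-.2014,.16,197.6)
cv2.imwrite('pics/low.png',cv2.resize(g[u[0]-50:u[0]+40,u[1]-60:u[1]+60],(800,600),interpolation=2))"
```

```text
t 7.5 p [ 0.5735 -0.201   0.1676] yaw -162.28 F [ 0.42 -0.35 -0.99] w 0.0298 gf 24.9
cmd [ 0.0044 -0.0015  0.0506  0.0007]
t 7.55 p [ 0.5734 -0.201   0.1675] yaw -162.28 F [-0.13 -0.36 -1.09] w 0.03 gf 24.9
cmd [ 0.0041 -0.0018  0.0499  0.0007]
```

View pics/low.png

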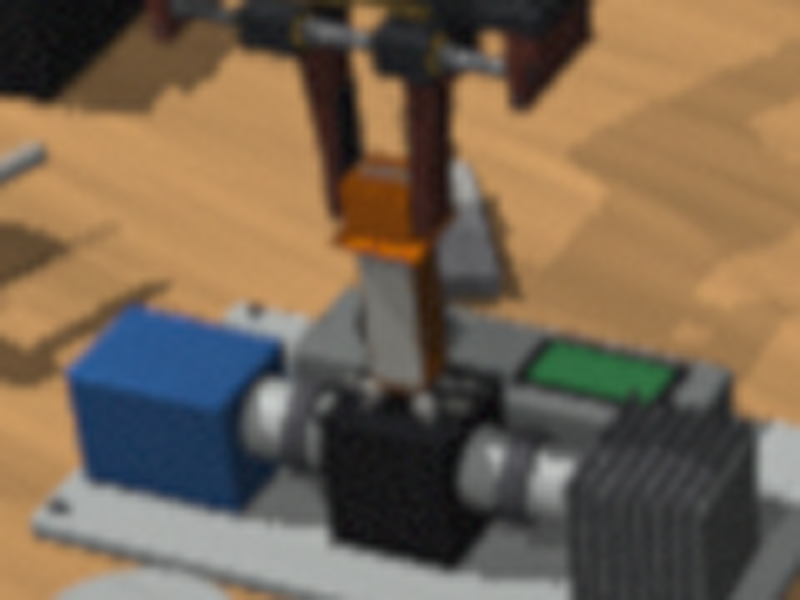

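The standard hangs upright with its lower end at about (405,385), right over the well in the holder. Entering the mouth gently.

>>> carry_out(
  targets="-0.6 0.004 -0.002 0.02 0; -0.6 0.004 -0.002 0.04 0; -0.6 0.004 -0.002 0.055 0; -0.6 0.004 -0.002 0.065 0; -0.6 0.004 -0.002 0.075 0; -0.6 0.004 -0.002 0.085 0; -0.6 0.004 -0.002 0.085 0; -0.6 0.004 -0.002 0.085 0",
)

```text
time: 8.55
tcp_pos: [0.5729, -0.2014, 0.1545]
tcp_rot: [-3.142, 0.0, -2.832]
force: [-0.3, -0.3, -3.0]
gripper_width: 0.0302
gripper_force: 24.9
```

>>> carry_out(
  targets="-0.6 0 0 0.01 0; -0.6 0 0 0.02 0; -0.6 0 0 0.03 0; -0.6 0 0 0.03 0",
)

```text
time: 9.05
tcp_pos: [0.573, -0.2014, 0.1498]
tcp_rot: [-3.141, 0.0, -2.832]
force: [1.1, 0.8, -2.0]
gripper_width: 0.0296
gripper_force: 24.9
```

>>> carry_out(
  targets="-0.6 0 0 0.01 0; -0.6 0 0 0.02 0; -0.6 0 0 0.03 0; -0.6 0 0 0.04 0; -0.6 0 0 0.05 0; -0.6 0 0 0.06 0; -0.6 0 0 0.06 0",
)

```text
time: 9.93
tcp_pos: [0.5734, -0.2015, 0.1413]
tcp_rot: [-3.141, 0.001, -2.832]
force: [2.6, 0.8, 3.7]
gripper_width: 0.0297
gripper_force: 25.0
```

>>> carry_out(
  targets="-0.6 0 0 0.01 0; -0.6 0 0 0.02 0; -0.6 0 0 0.03 0; -0.6 0 0 0.04 0; -0.6 0 0 0.05 0; -0.6 0 0 0.05 0",
)

```text
time: 10.68
tcp_pos: [0.5726, -0.2013, 0.133]
tcp_rot: [3.141, -0.001, -2.832]
force: [3.4, -0.4, 0.4]
gripper_width: 0.0299
gripper_force: 25.0
```

>>> carry_out(
  targets="-0.6 0 0 0.015 0; -0.6 0 0 0.03 0; -0.6 0 0 0.045 0; -0.6 0 0 0.06 0; -0.6 0 0 0.075 0; -0.6 0 0 0.09 0; -0.6 0 0 0.1 0; -0.6 0 0 0.1 0",
)

```text
time: 11.68
tcp_pos: [0.5727, -0.2014, 0.118]
tcp_rot: [3.141, -0.0, -2.832]
force: [3.4, 0.2, -1.3]
gripper_width: 0.0296
gripper_force: 25.0
```

>>> carry_out(
  targets="-0.6 0 0 0.007 0; -0.6 0 0 0.007 0",
)

```text
time: 11.92
tcp_pos: [0.5727, -0.2013, 0.1171]
tcp_rot: [3.142, -0.0, -2.832]
force: [3.6, -0.4, 0.0]
gripper_width: 0.03
gripper_force: 25.0
```

>>> carry_out(
  targets="-0.6 0 0 0.007 0; -0.6 0 0 0.007 0",
)

```text
time: 12.18
tcp_pos: [0.5728, -0.2014, 0.1162]
tcp_rot: [-3.142, -0.0, -2.832]
force: [2.9, 0.0, -0.0]
gripper_width: 0.0297
gripper_force: 25.0
```

>>> carry_out(
  targets="-0.6 0 0 0.007 0; -0.6 0 0 0.007 0",
)

```text
time: 12.42
tcp_pos: [0.5728, -0.2014, 0.1152]
tcp_rot: [-3.142, -0.0, -2.832]
force: [3.2, 1.3, 1.4]
gripper_width: 0.0297
gripper_force: 25.0
```

>>> carry_out(
  targets="-0.6 0 0 0.007 0; -0.6 0 0 0.014 0; -0.6 0 0 0.02 0; -0.6 0 0 0.02 0",
)

```text
time: 12.92
tcp_pos: [0.5728, -0.2014, 0.1121]
tcp_rot: [-3.142, -0.0, -2.832]
force: [3.2, 0.7, 2.0]
gripper_width: 0.0301
gripper_force: 25.0
```

>>> carry_out(
  targets="-0.6 0 0 0.005 0; -0.6 0 0 0.005 0",
)

```text
time: 13.18
tcp_pos: [0.5728, -0.2014, 0.1113]
tcp_rot: [-3.142, -0.0, -2.832]
force: [3.5, -0.2, 0.5]
gripper_width: 0.0297
gripper_force: 25.0
```

>>> carry_out(
  targets="-0.6 0 0 0.004 0; -0.6 0 0 0.004 0",
)

```text
time: 13.42
tcp_pos: [0.5728, -0.2014, 0.1108]
tcp_rot: [3.142, -0.0, -2.832]
force: [3.3, 0.4, 0.3]
gripper_width: 0.0296
gripper_force: 25.0
```

>>> carry_out(
  targets="-0.6 0 0 0.004 0; -0.6 0 0 0.004 0",
)

```text
time: 13.68
tcp_pos: [0.5728, -0.2014, 0.1103]
tcp_rot: [-3.142, -0.0, -2.832]
force: [3.5, 0.1, 2.4]
gripper_width: 0.0301
gripper_force: 25.0
```

>>> carry_out(
  targets="-0.6 0 0 0.004 0; -0.6 0 0 0.004 0",
)

```text
time: 13.92
tcp_pos: [0.5728, -0.2014, 0.1098]
tcp_rot: [-3.142, 0.0, -2.832]
force: [2.4, 0.0, 4.0]
gripper_width: 0.0294
gripper_force: 25.0
```

>>> carry_out(
  targets="-0.6 0 0 0.004 0; -0.6 0 0 0.004 0",
)

```text
time: 14.18
tcp_pos: [0.5728, -0.2014, 0.109]
tcp_rot: [-3.142, 0.0, -2.832]
force: [3.6, 1.0, 2.2]
gripper_width: 0.0298
gripper_force: 25.0
```

>>> carry_out(
  targets="-0.6 0 0 0.004 0; -0.6 0 0 0.004 0",
)

```text
time: 14.42
tcp_pos: [0.5728, -0.2014, 0.1085]
tcp_rot: [-3.142, 0.0, -2.832]
force: [4.0, 0.6, 3.2]
gripper_width: 0.0301
gripper_force: 25.0
```

>>> carry_out(
  targets="-0.6 0 0 0.004 0; -0.6 0 0 0.004 0",
)

```text
time: 14.68
tcp_pos: [0.5729, -0.2014, 0.108]
tcp_rot: [-3.142, 0.0, -2.832]
force: [2.6, 0.8, 3.6]
gripper_width: 0.0302
gripper_force: 25.0
```

>>> carry_out(
  targets="-0.6 0 0 0.004 0; -0.6 0 0 0.004 0",
)

```text
time: 14.92
tcp_pos: [0.5728, -0.2014, 0.1071]
tcp_rot: [-3.142, -0.0, -2.832]
force: [4.0, 0.5, 1.9]
gripper_width: 0.0298
gripper_force: 25.0
```

>>> carry_out(
  targets="-0.6 0 0 0.004 0; -0.6 0 0 0.004 0",
)

```text
time: 15.18
tcp_pos: [0.5728, -0.2014, 0.1066]
tcp_rot: [3.142, -0.0, -2.832]
force: [3.0, 0.4, 2.2]
gripper_width: 0.0299
gripper_force: 25.0
```

>>> carry_out(
  targets="-0.6 0 0 0.004 0; -0.6 0 0 0.004 0",
)

```text
time: 15.42
tcp_pos: [0.5728, -0.2014, 0.1061]
tcp_rot: [-3.142, 0.0, -2.832]
force: [3.6, 1.3, 3.9]
gripper_width: 0.0297
gripper_force: 25.0
```

>>> carry_out(
  targets="-0.6 0 0 0.004 0; -0.6 0 0 0.004 0",
)

```text
time: 15.68
tcp_pos: [0.5728, -0.2014, 0.1054]
tcp_rot: [-3.142, -0.0, -2.832]
force: [4.2, -0.6, 1.8]
gripper_width: 0.0302
gripper_force: 25.0
```

>>> carry_out(
  targets="-0.6 0 0 0.004 0; -0.6 0 0 0.004 0",
)

```text
time: 15.92
tcp_pos: [0.5728, -0.2014, 0.1049]
tcp_rot: [-3.142, 0.0, -2.832]
force: [3.6, 0.5, 2.2]
gripper_width: 0.0297
gripper_force: 25.0
```

>>> carry_out(
  targets="-0.6 0 0 0.004 0; -0.6 0 0 0.004 0",
)

```text
time: 16.18
tcp_pos: [0.5729, -0.2014, 0.1043]
tcp_rot: [-3.142, 0.0, -2.832]
force: [3.8, 1.2, 3.4]
gripper_width: 0.0298
gripper_force: 25.0
```

>>> carry_out(
  targets="-0.6 0 0 0.004 0; -0.6 0 0 0.004 0",
)

```text
time: 16.42
tcp_pos: [0.5728, -0.2014, 0.1035]
tcp_rot: [-3.142, -0.0, -2.832]
force: [3.7, 1.3, 2.1]
gripper_width: 0.0298
gripper_force: 25.0
```

>>> carry_out(
  targets="-0.6 0 0 0.004 0; -0.6 0 0 0.004 0",
)

```text
time: 16.68
tcp_pos: [0.5728, -0.2014, 0.1031]
tcp_rot: [-3.142, 0.0, -2.832]
force: [3.6, 0.9, 2.4]
gripper_width: 0.0299
gripper_force: 25.0
```

>>> carry_out(
  targets="-0.6 0 0 0.004 0; -0.6 0 0 0.004 0",
)

```text
time: 16.92
tcp_pos: [0.5728, -0.2014, 0.1025]
tcp_rot: [-3.142, 0.0, -2.832]
force: [5.0, 1.0, 4.0]
gripper_width: 0.0299
gripper_force: 25.0
```

>>> carry_out(
  targets="-0.6 0 0 0.004 0; -0.6 0 0 0.004 0",
)

```text
time: 17.18
tcp_pos: [0.5729, -0.2014, 0.102]
tcp_rot: [-3.141, 0.0, -2.832]
force: [4.1, 1.3, 5.3]
gripper_width: 0.03
gripper_force: 25.0
```

>>> carry_out(
  targets="-0.6 0 0 0.004 0; -0.6 0 0 0.004 0",
)

```text
time: 17.42
tcp_pos: [0.5729, -0.2014, 0.1016]
tcp_rot: [-3.141, 0.0, -2.832]
force: [3.3, 2.6, 6.5]
gripper_width: 0.0294
gripper_force: 25.0
```

>>> carry_out(
  targets="-0.6 0 0 0.004 0; -0.6 0 0 0.004 0",
)

```text
time: 17.68
tcp_pos: [0.573, -0.2014, 0.1015]
tcp_rot: [-3.141, 0.0, -2.832]
force: [2.8, 1.8, 10.4]
gripper_width: 0.0295
gripper_force: 25.0
```

>>> carry_out(
  targets="-0.6 0 0 0 0; -0.6 0 0 0.001 0",
)

```text
time: 17.92
tcp_pos: [0.5731, -0.2014, 0.1015]
tcp_rot: [-3.141, 0.0, -2.832]
force: [2.1, 2.2, 12.4]
gripper_width: 0.0302
gripper_force: 25.0
```

```bash
python3 -c "
from h import *
for i in range(6):
    s=env.sense(); print(s['tcp_pos'][2].round(5),s['force'].round(1)); d,f,P=cam('scene')
np.savez('seat',f=f)
cv2.imwrite('pics/seat.png',cv2.resize(f[90:180,124:244],(800,600),interpolation=2))"
```

```text
0.10146 [ 2.1  2.2 12.4]
0.10147 [ 3.1  2.2 11.6]
0.10146 [ 2.8  1.8 10.7]
0.10148 [ 1.8  2.2 11.1]
0.10149 [ 1.6  1.8 10.3]
0.10146 [ 2.1  1.4 10.9]
```

View pics/seat.png

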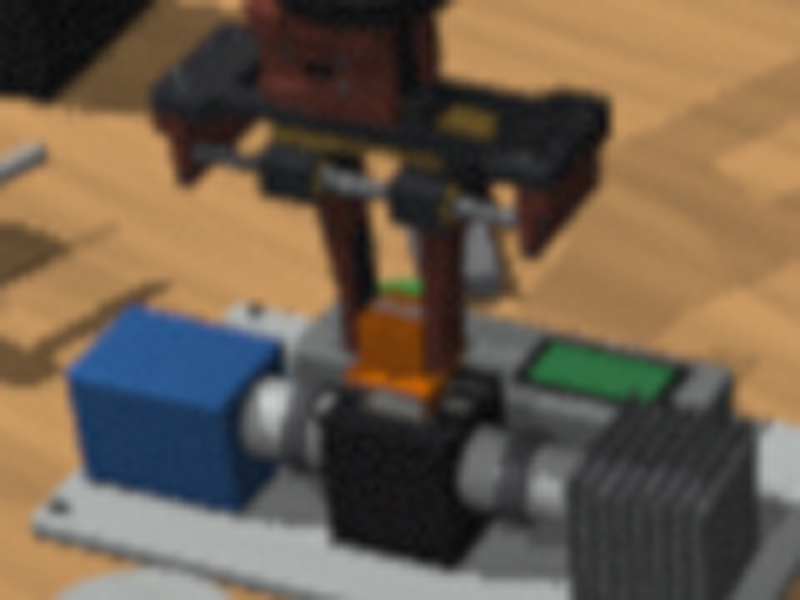

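The scene view shows the cap's flange close above the deck at (395,380). Height has stalled at 0.1015 with the force risen to about 11 N, so the standard is home on the hard stop. I ease off the load without lifting, then release.

>>> carry_out(
  targets="-0.6 0 0 -0.004 0; -0.6 0 0 -0.004 0; -0.2 0 0 -0.004 0; 0 0 0 -0.004 0; 0.1 0 0 -0.004 0; 0.1 0 0 -0.004 0; 0.1 0 0 -0.004 0",
)

```text
time: 19.1
tcp_pos: [0.5727, -0.2013, 0.1011]
tcp_rot: [3.141, -0.0, -2.832]
force: [-0.1, -0.5, -0.2]
gripper_width: 0.0486
gripper_force: 0.0
```

```bash
python3 -c "
from h import *
go(.5728,-.2014,.22,197.6)"
```

```text
t 19.1 p [ 0.5727 -0.2013  0.1011] yaw -162.28 F [-0.09 -0.55 -0.24] w 0.0486 gf 0.0
cmd [-8.000e-04 -7.000e-04 -7.929e-01  7.000e-04]
```

>>> carry_out(
  targets="0.1 0 0 -0.06 0; 0.1 0 0 -0.14 0; 0.1 0 0 -0.26 0; -0.3 0 0 -0.26 0; -0.7 0 0 -0.26 0; -1 0 0 -0.26 0; -1 0 0 -0.26 0; -1 0 0 -0.26 0",
)

```text
time: 20.1
tcp_pos: [0.5726, -0.2013, 0.1398]
tcp_rot: [3.141, -0.0, -2.832]
force: [0.1, 0.5, -0.3]
gripper_width: 0.0021
gripper_force: 0.0
```

>>> carry_out(
  targets="-1 0 0 0.04 0; -1 0 0 0.07 0; -1 0 0 0.09 0; -1 0 0 0.1 0; -1 0 0 0.1 0",
)

```text
time: 20.72
tcp_pos: [0.5727, -0.2013, 0.1251]
tcp_rot: [3.141, -0.0, -2.832]
force: [-0.6, 0.2, 0.8]
gripper_width: 0.0
gripper_force: 0.0
```

```bash
python3 -c "
from h import *
go(.5728,-.2014,.1218,197.6)"
```

```text
t 20.73 p [ 0.5727 -0.2013  0.1251] yaw -162.28 F [-0.59  0.18  0.84] w 0.0 gf 0.0
cmd [-0.0002 -0.0004  0.0217  0.0007]
```

>>> carry_out(
  targets="-1 0 0 0.007 0; -1 0 0 0.014 0; -1 0 0 0.014 0",
)

```text
time: 21.1
tcp_pos: [0.5728, -0.2014, 0.123]
tcp_rot: [3.142, -0.0, -2.832]
force: [-0.2, 0.3, 0.7]
gripper_width: 0.0004
gripper_force: 0.0
```

>>> carry_out(
  targets="-1 0 0 0.004 0; -1 0 0 0.004 0",
)

```text
time: 21.35
tcp_pos: [0.5728, -0.2014, 0.1226]
tcp_rot: [-3.142, 0.0, -2.832]
force: [0.5, 0.7, 0.3]
gripper_width: 0.0003
gripper_force: 0.3
```

>>> carry_out(
  targets="-1 0 0 0.004 0; -1 0 0 0.004 0",
)

```text
time: 21.6
tcp_pos: [0.5729, -0.2014, 0.1225]
tcp_rot: [-3.141, 0.0, -2.832]
force: [-1.8, 0.3, 4.8]
gripper_width: 0.0008
gripper_force: 2.6
```

>>> carry_out(
  targets="-1 0 0 0.004 0; -1 0 0 0.004 0",
)

```text
time: 21.85
tcp_pos: [0.5729, -0.2015, 0.1224]
tcp_rot: [-3.141, 0.0, -2.832]
force: [-3.0, 0.6, 9.5]
gripper_width: 0.0004
gripper_force: 4.6
```

```bash
python3 -c "
from h import *
go(.5728,-.2014,.2,197.6)"
```

```text
t 21.85 p [ 0.5729 -0.2015  0.1224] yaw -162.28 F [-3.    0.63  9.53] w 0.0004 gf 4.6
cmd [ 5.000e-04  1.100e-03 -5.176e-01  7.000e-04]
```

It takes 9.5 N with no give, so it is home. Now up, clear of the view, and find the key.

>>> carry_out(
  targets="-1 0 0 -0.05 0; -1 0 0 -0.2 0; -1 0 0 -0.5 0; -1 0.3 0 -0.6 0; -1 0.6 0 -0.6 0; -1 0.9 0 -0.6 0; -1 0.9 0 -0.6 0",
)

```text
time: 22.72
tcp_pos: [0.4419, -0.2428, 0.2115]
tcp_rot: [3.141, -0.001, -2.835]
force: [-0.3, 0.2, -0.1]
gripper_width: 0.0003
gripper_force: 0.0
```

```bash
python3 - <<'E'
from h import *
D=np.load("top0.npz"); f=D["f"];P=D["P"]; h=cv2.cvtColor(f,cv2.COLOR_BGR2HSV)
d,f2,_=cam("top")
def key(n,d,f,P,zk):
    h=cv2.cvtColor(f,cv2.COLOR_BGR2HSV); Q=onplane(d,zk)
    m=(h[...,0]>45)&(h[...,0]<85)&(h[...,1]>100)&(np.linalg.norm(Q[...,:2]-[.515,-.285],axis=-1)<.035)
    q=(Q[m][:,:2]*1000).astype(np.float32); print(n,len(q),q.mean(0),cv2.minAreaRect(q),"z",np.percentile(P[m][:,2],[10,50,90]))
key("top",d,f,P,.046)
d,f,P=cam("scene"); key("scene",d,f,P,.046)
# cap of the standard now
s=env.sense(); print(s["tcp_pos"])
cv2.imwrite('pics/after.png',cv2.resize(f[90:180,124:244],(800,600),interpolation=2))
E
```

```text
top 88 [ 499.68958 -287.6201 ] ((500.3934631347656, -287.4809875488281), (25.999494552612305, 26.83401870727539), 42.82504653930664) z [0.05547992 0.06060317 0.06410112]<stdin>:7: RuntimeWarning: Mean of empty slice.
  ret = um.true_divide(
Traceback (most recent call last):
IndexError: index -1 is out of bounds for axis 0 with size 0
```

```bash
python3 -c "
from h import *
go(.500,-.283,.075,197.6)"
```

```text
t 22.82 p [ 0.4448 -0.2428  0.2118] yaw -162.33 F [0.95 0.3  0.7 ] w 0.0006 gf 0.0
cmd [-2.696e-01 -3.670e-01  9.120e-01  4.000e-04]
```

>>> carry_out(
  targets="-1 -0.13 -0.18 0 0; -1 -0.27 -0.367 0.1 0; -1 -0.27 -0.367 0.3 0; -1 -0.27 -0.367 0.6 0; -1 -0.27 -0.367 0.85 0; -1 -0.27 -0.367 0.9 0; -1 -0.27 -0.367 0.9 0; -1 -0.27 -0.367 0.9 0",
)

```text
time: 23.82
tcp_pos: [0.5009, -0.2831, 0.0778]
tcp_rot: [-3.139, 0.002, -2.832]
force: [-0.4, -0.5, -0.2]
gripper_width: 0.0007
gripper_force: 0.0
```

```bash
python3 -c "
from h import *
go(.500,-.283,.06,197.6)
d,f,P=cam('scene')
cv2.imwrite('pics/key.png',cv2.resize(f[90:180,124:244],(800,600),interpolation=2))"
```

```text
t 23.82 p [ 0.5009 -0.2831  0.0778] yaw -162.26 F [-0.38 -0.53 -0.24] w 0.0007 gf 0.0
cmd [0.0058 0.0026 0.1189 0.0008]
```

View pics/key.png

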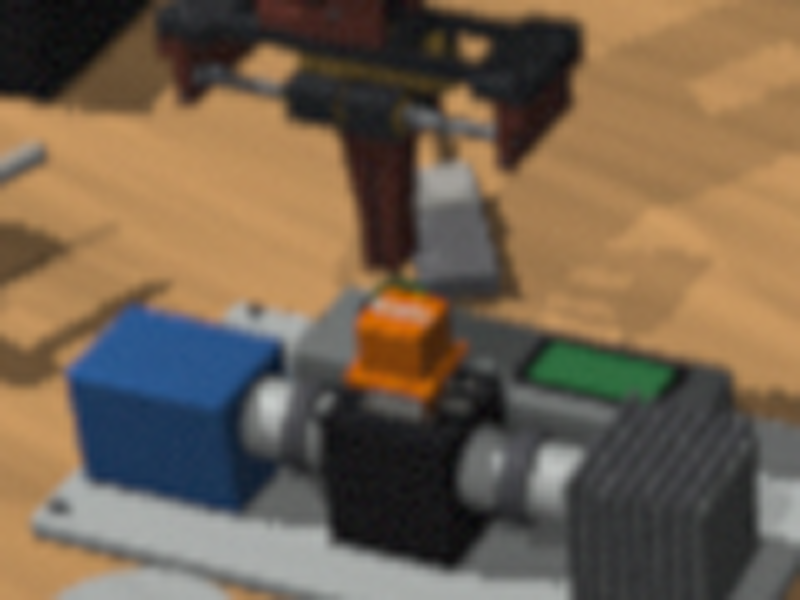

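The standard has stayed down (cap at 400,340), and the shut fingers hang above the key (390,270). Pressing it by feel.

>>> carry_out(
  targets="-1 0.005 0.002 0.04 0; -1 0.005 0.002 0.08 0; -1 0.005 0.002 0.1 0; -1 0.005 0.002 0.11 0; -1 0.005 0.002 0.12 0; -1 0.005 0.002 0.12 0",
)

```text
time: 24.62
tcp_pos: [0.4985, -0.2824, 0.0583]
tcp_rot: [3.141, -0.0, -2.832]
force: [-2.0, 0.1, 3.0]
gripper_width: 0.0006
gripper_force: 1.8
```

>>> carry_out(
  targets="-1 0 0 0.01 0; -1 0 0 0.02 0; -1 0 0 0.02 0",
)

```text
time: 25.0
tcp_pos: [0.4986, -0.2825, 0.0562]
tcp_rot: [3.141, -0.0, -2.832]
force: [-4.4, 2.3, 14.3]
gripper_width: 0.0003
gripper_force: 7.0
```

>>> carry_out(
  targets="-1 0 0 0.005 0; -1 0 0 0.005 0; -1 0 0 0.005 0",
)

```text
time: 25.38
tcp_pos: [0.4987, -0.2825, 0.0561]
tcp_rot: [-3.142, -0.0, -2.832]
force: [-7.3, 3.1, 20.0]
gripper_width: 0.0002
gripper_force: 10.1
```

Stalled at full travel, so the key is fully down. Retreating straight up and away.

>>> carry_out(
  targets="-1 0 0 -0.03 0; -1 0 0 -0.15 0; -1 0 0 -0.4 0; -1 0 0 -0.7 0; -1 0 0 -0.95 0; -1 0 0 -0.95 0",
)

```text
time: 26.12
tcp_pos: [0.5009, -0.2837, 0.201]
tcp_rot: [-3.136, 0.005, -2.832]
force: [0.5, -0.1, -0.3]
gripper_width: 0.0004
gripper_force: 0.0
```

>>> carry_out(
  targets="-1 0.2 0 0 0; -1 0.4 0 0 0; -1 0.5 0 0 0; -1 0.5 0 0 0; -1 0.5 0 0 0; -1 0.5 0 0 0",
)

```text
time: 26.88
tcp_pos: [0.4281, -0.3052, 0.197]
tcp_rot: [-3.141, 0.0, -2.832]
force: [-1.1, 0.1, -0.5]
gripper_width: 0.0007
gripper_force: 0.0
```

```bash
python3 -c "
from h import *
d,f,P=cam('scene')
cv2.imwrite('pics/fin.png',cv2.resize(f[60:252,100:356],(800,600),interpolation=2))
print(env.sense()['force'])"
```

```text
[-0.713643    0.60660767 -1.00397423]
```

View pics/fin.png

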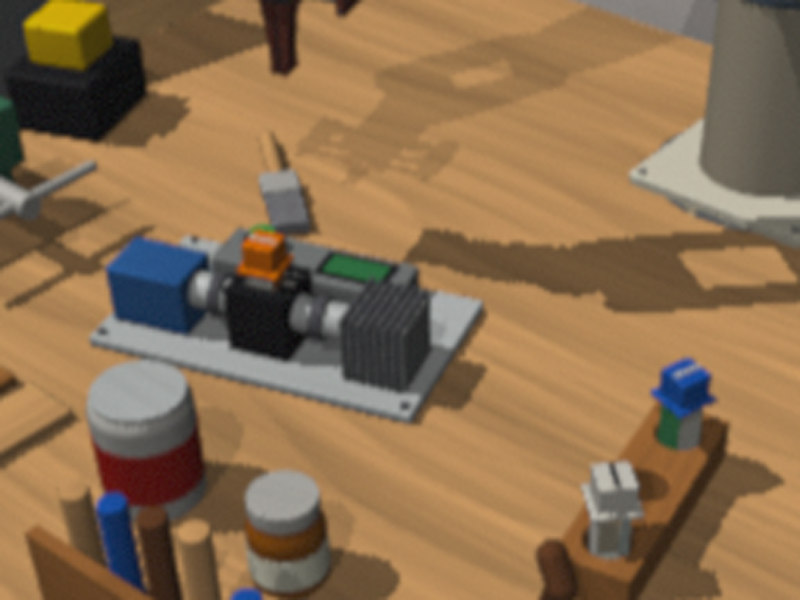

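The orange-capped standard sits home in the meter (265,255). The other two are in the rack at (610,505) and (685,400), and the arm is clear.

```bash
python3 -c "
from rig import env
print(env.hand_in())"
```

```text
the job is handed in; nothing more can be done
None
```

The amber standard is fully home on the seat in the meter's well with its clear faces along the light path, the green key was pressed to full travel, and the job is handed in with the arm clear at about 27 s; no verdict came back.

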